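Free the latched valve-core tray with the pin tool

ROBOT

A 7-joint arm with a two-finger parallel gripper is mounted at the origin on the work surface. World frame = base frame: x ahead of the robot, y to its left, z up, the work surface at z = 0. Lengths are in m, angles in rad, forces in N, time in s.
With the tool pointing down it reaches from about 0.35 to 0.9 m from the base axis. Payload 7.2 kg.
Tool frame: the origin (TCP) lies between the finger pads; the fingertips stand 11 mm ahead of it and the grasp point (between the pads) lies 8 mm behind it (arm.nose_length is the distance from the TCP to the fingertips, in m); x points along the fingers, y is the direction in which the jaws open and shut, and the axes are right-handed (so a half turn about x gives the same grasp; the last joint's range is limited). The gripper opens to 85 mm and grips with 20 to 120 N. Pads are 22 mm wide; open, the fingers measure 114 mm over their backs; the gripper's body (76 mm by 85 mm) begins 54 mm behind the grasp point. The pads swing forward as they close: fully open they stand 13 mm farther back than shut.
Start: joints at [-1.251, 0.411, -0.013, 1.596, 0.006, 1.134, -0.082], TCP at [0.236, 0.579, 0.242] pointing down, gripper open.
Joint ranges: [-2.95, 2.95], [-0.29, 1.99], [-1.47, 1.44], [0.14, 2.54], [-1.03, 4.17], [0.13, 1.85], [-2.86, 2.86]. Speed limits (rad/s): [2.39, 2.39, 3.01, 3.01, 3.14, 3.14, 3.14].

INTERFACE

Orientations are given as a rotation vector (axis times angle).
In Python, from rig import arm, get_image, calibration gives the robot as it stands.
- The arm moves only by the tool play_rows, never from a script. Its argument "deltas" is a list that holds one entry, the list of rows, each a list of 7 numbers: the turn, a rotation vector about the tool's x, y, z in rad, then the shift along the tool's x, y, z in cm, then the opening, from 0 (shut) to 1 (fully open). In form: [[[wx, wy, wz, dx, dy, dz, fingers], ...]]. A call has 1 to 10 rows; each row shifts and turns the commanded pose from where the row before left it, along the tool's axes as they then stand; what a row does not reach is not made up. A row lasts 1/12 s, in which the tool goes at most 41.7 mm and 7.16 degrees, less where a joint would pass 70% of its speed; a pose out of reach is approached as far as the arm can. A call is refused whole if a number of a shift passes 4.17 or a number of a turn 0.125, either way. A call with a gripper value outside its range is refused whole. The fingers move at their own pace and stop on an object; the grip force is fixed at half the most. Time passes only in rows, so rows that do not move let the fingers close. It gives the time, the measured TCP pose, the force and the opening at its end, in the units of the state.
- arm.get_state(): the state, without advancing time (a new reading comes with each control period).
- get_image(name): name is "scene" or "top"; returns the picture (420x560x3 uint8, blue, green, red); there is no depth.
- calibration(name): a dict with "K" (3x3 intrinsics, pixels), "rvec" (rotation vector, rad) and "tvec" (3), from world to camera coordinates, as OpenCV has them. Camera axes: x right, y down, z forward; pixel columns grow to the right and rows downward; lengths in m; the calibration is good to about 2 mm. A picture is of the moment at which its call begins. calibration takes no time and is no camera call.
- arm.job_done(): hands the job in, once; it reports no verdict.
The state is a dict: "clock": time; "qpos": joint angles; "qvel": joint speeds; "joint_torque": joint torques, N m; "tcp_pos": TCP position; "orientation": TCP orientation; "force": force on the tool from outside, world axes, zero at the start; "moment": the same for the moment, N m; "width": finger opening in m.
Only numpy, scipy, OpenCV 4.12 (cv2) and the standard library are available. Lean on these libraries where they do the work, as an engineer would, in place of code of your own. Each camera call takes 0.05 s, during which the arm holds its last target.

TASK

Take the blue-handled pin tool from its stand and press down, without forcing it, the red release button sunk in the well of the black valve-core tray; keep the button held down while you push the tray out with the pin, until its compartments are clear of the steel cover and the tray is locked open. Then put the pin tool back in its stand, standing upright and fully home. Touch the tray unit with the pin only and leave the other things on the shelf where they are.

Things in the scene. Friction and masses are not known exactly. Their poses are not given: they have to be found in the camera images.
- cassette: Fixed steel tray unit, 250 long (x), 124 wide, 53 mm high, open at its -x end. Origin: underside, 130 mm behind the front edge. Side walls 50 mm high; a flat cover (top at 53) hides all from 30 mm before the origin to the rear; before it lies the tray's black deck. Over 20 N in total between pin and unit damages it. Fingers must not push it.
- well (a point): Centre of the mouth of the round well in the tray's deck (white ring), flush with the deck's top, at the start 46 mm above the unit's underside; moves with the tray; z up, -x the way out. Well 15 mm wide, vertical, chamfer 2 mm. In it a 13 mm red button, its top at rest 8 to 24 mm below the mouth, set differently on each unit: find it by feel.
- release (a joint): How far the red button is pressed from rest, m: 0 to a hard stop at 0.0065, springs back. 3 N to start, then 1 N per mm (9.5 N at the stop). The latch is free from 0.0043 (7.3 N); best held near 0.0055 (8.5 N). Let up while the tray is on its way (0.008 to 0.050) it drops into a catch: a failure.
- tray (a joint): How far the black tray is out along its runners, m: 0 shut and latched. It comes out to the unit's -x, level, but sinks 0.7 mm per 10 mm (4 degrees). Friction about 3 N. Compartments clear the cover from 0.060, where it also locks open once the button is let up. End stop 0.085; 0.070 is a good place to halt.
- pin_mid (a point): Centre of the pin tool's blue handle, half-way up; z up along the tool, x and y square to its flats. Handle 24 x 24 mm, 60 mm tall; under it a round steel pin 8 mm thick, 45 mm long: the tip lies 75 mm below this point. About 90 g. At the start it stands upright in its stand, handle resting on the stand's top.
- stand_hole0 (a point): Centre of the mouth of the hole in the stand, a fixed wooden block 60 x 60 mm, 50 mm tall; the point is on its top face, z up. Hole 14 mm wide, chamfer 3 mm, right through. With the tool home the handle's underside rests on the block, its centre 30 mm above this point.
Not all that is in view belongs to the job. There is more than one size of the part that bears pin_mid; the job needs the smaller. Of the things shaped like the part that bears stand_hole0, the wooden one is meant.

How it is judged:
By the outcome, as a careful person would: the job done as asked, in the order asked, and still so for the second after the job is handed in, with the robot touching nothing.
It also fails if it takes over 66 s, if anything falls off the work surface, if the arm or the gripper's body presses on something with over 40 N, if the wrist force passes 120 N, or if a joint passes its speed limit or range.

## Working session

There is one attempt and no reset: what is moved stays moved. The work goes in short steps, Python scripts to look and compute and a tool call to move; the robot and the scene stay as the last step left them, time stands still between calls to the robot, and variables do not carry over. Pictures are saved under pics/ and viewed, and the job is handed in when it is done.

Besides the shell and the picture viewer there is one more tool, called after "Emit:" as a command line: name --argument value ..., lists and objects as JSON in quotes. play_rows: Moves the arm, as the interface text tells. Its arguments: {"type":"object","properties":{"deltas":{"type":"array"}},"required":["deltas"]}

```bash
ls; mkdir -p pics
python3 - <<'E'
from rig import arm,get_image,calibration
import cv2
for n in("scene","top"):
    cv2.imwrite(f"pics/{n}0.png",get_image(n)); c=calibration(n); print(n,c)
print(arm.get_state(), arm.nose_length)
E
```

```text
pics
scene {'K': array([[396.97143772,   0.        , 281.90854649],
       [  0.        , 396.97143772, 208.76701572],
       [  0.        ,   0.        ,   1.        ]]), 'rvec': array([ 2.07544618,  1.55772701, -0.50816745]), 'tvec': array([-0.18655931, -0.34264349,  1.05562277])}
top {'K': array([[534.90627103,   0.        , 282.21329478],
       [  0.        , 534.90627103, 207.0486803 ],
       [  0.        ,   0.        ,   1.        ]]), 'rvec': array([ 2.12351968, -2.13572961,  0.17755119]), 'tvec': array([0.0395862 , 0.51345228, 1.21957992])}
{'clock': 0.1, 'qpos': array([-1.25121085,  0.41182037, -0.01273764,  1.59693126,  0.00560869,
        1.13429431, -0.08221688]), 'qvel': array([ 6.14991994e-05, -1.85197257e-03,  2.95687988e-05, -4.00877730e-04,
       -5.63684051e-05, -4.05845083e-04, -8.58196659e-04]), 'joint_torque': array([ 2.61348985e-03, -6.01825976e+01,  6.84157200e-01, -3.00090015e+01,
        1.40025123e-02,  6.35269724e-03, -1.89149057e-05]), 'tcp_pos': array([0.23620201, 0.57820119, 0.24154864]), 'orientation': array([ 0.30309065,  1.54948402, -0.30531138]), 'force': array([ 0.37656993,  0.26293724, -0.21530114]), 'moment': array([0.00263487, 0.01325041, 0.01752853]), 'width': 0.08555746852075094} 0.011
```

View pics/scene0.png

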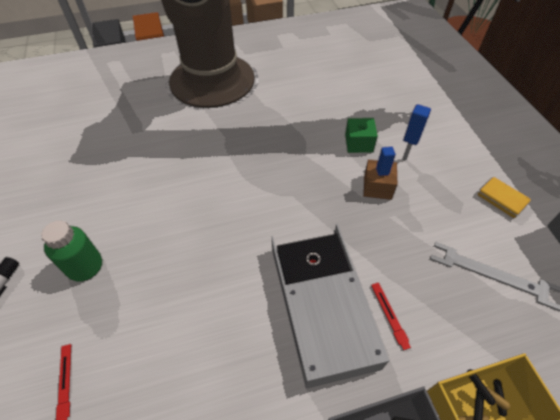

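View pics/top0.png

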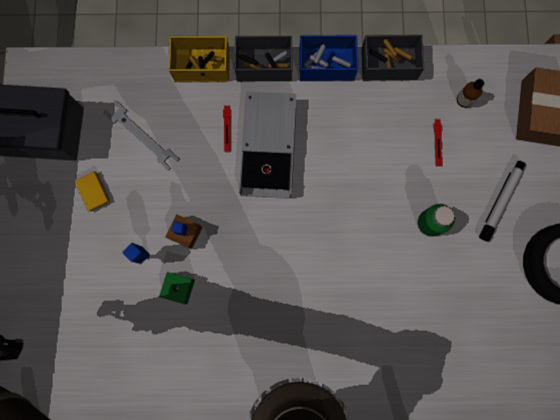

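```bash
cat > h.py <<'E'
import numpy as np,cv2
from rig import arm,get_image,calibration
def ray(n,uv,z):
    c=calibration(n);R=cv2.Rodrigues(c['rvec'])[0];t=c['tvec']
    d=R.T@np.linalg.inv(c['K'])@np.array([uv[0],uv[1],1.]);o=-R.T@t
    return o+d*(z-o[2])/d[2]
def proj(n,P):
    c=calibration(n);return cv2.projectPoints(np.array(P,float).reshape(-1,3),c['rvec'],c['tvec'],c['K'],None)[0].reshape(-1,2)
def crop(img,x,y,w,h,s,name):
    cv2.imwrite(name,cv2.resize(img[y:y+h,x:x+w],None,fx=s,fy=s,interpolation=cv2.INTER_CUBIC))
E
python3 - <<'E'
from h import *
t=cv2.imread('pics/top0.png');s=cv2.imread('pics/scene0.png')
crop(t,110,200,100,110,6,'pics/t_st.png');crop(t,225,80,90,130,4.6,'pics/t_ca.png')
crop(s,330,95,110,110,5,'pics/s_st.png');crop(s,260,220,135,175,3.4,'pics/s_ca.png')
E
```

```text
(no output)
```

View pics/t_st.png

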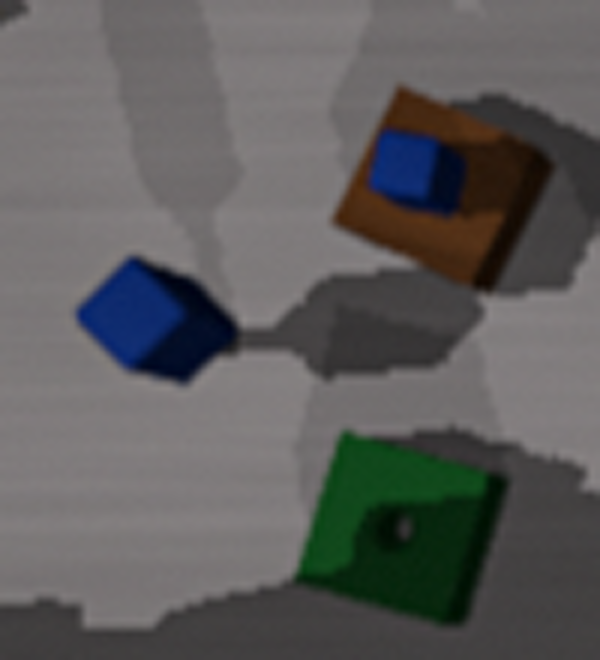

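View pics/t_ca.png

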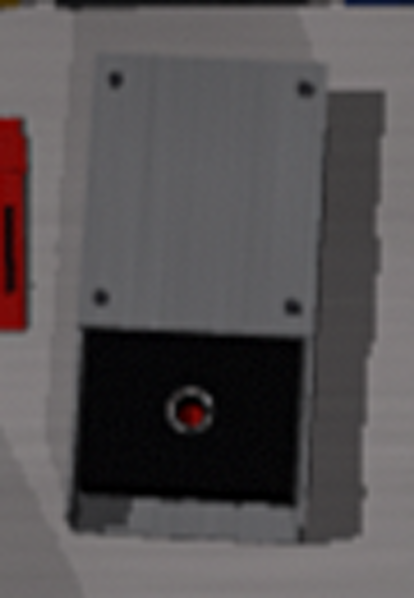

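View pics/s_st.png

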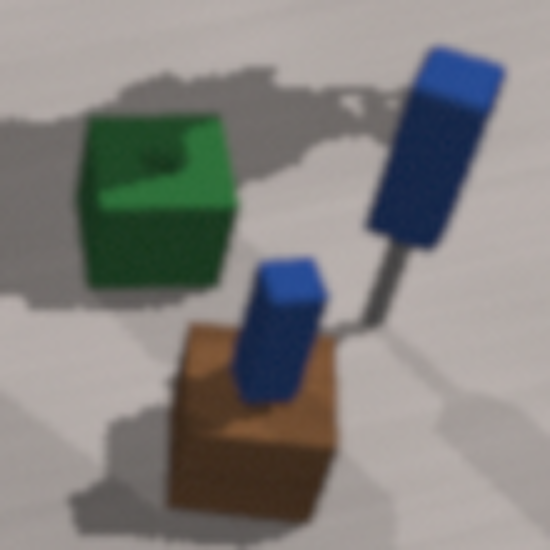

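View pics/s_ca.png

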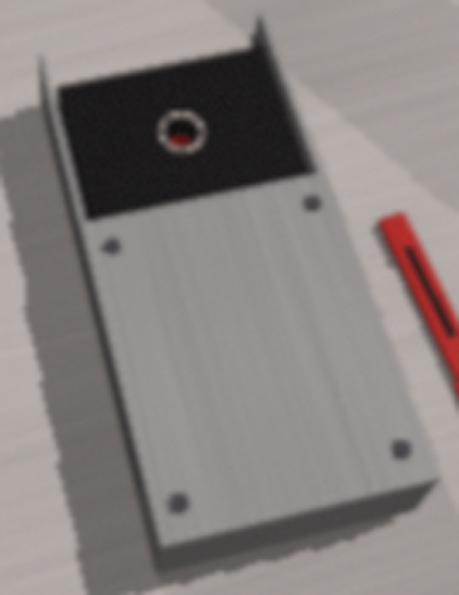

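```bash
cat > fit.py <<'E'
from h import *
from scipy.optimize import least_squares
off={'ts':(110,200,6),'tc':(225,80,4.6),'ss':(330,95,5),'sc':(260,220,3.4)}
def full(k,p):
    x,y,s=off[k]; return [(p[0]+.5)/s-.5+x,(p[1]+.5)/s-.5+y]
def fit(name,T,S,kt,ks,local,g):
    T=np.array([full(kt,p) for p in T]);S=np.array([full(ks,p) for p in S])
    def W(v,L):
        c,s=np.cos(v[2]),np.sin(v[2]);L=np.array(L,float);return np.c_[v[0]+c*L[:,0]-s*L[:,1],v[1]+s*L[:,0]+c*L[:,1],L[:,2]]
    for cams in('ts','t','s'):
        f=lambda v:np.r_[((proj('top',W(v,local[0]))-T)*('t' in cams)).ravel(),((proj('scene',W(v,local[1]))-S)*('s' in cams)).ravel()]
        r=least_squares(f,g); print(name,cams,r.x.round(4),np.abs(r.fun).max().round(2))
# world: top image up=+x, left=+y
def sq(h,z): return [(h,h,z),(h,-h,z),(-h,-h,z),(-h,h,z)]
T=[(400,85),(540,148),(475,287),(332,220)]
S=[(178,430),(330,447),(335,342),(192,325)]
g0=ray('top',full('ts',(437,186)),.05)
def auto(name,T,S,kt,ks,h,z):
    P=np.array([ray('top',full(kt,p),z) for p in T]);Q=np.array([ray('scene',full(ks,p),z) for p in S])
    print(name,'top',P.mean(0).round(4),'scene',Q.mean(0).round(4))
    for A in(P,Q):
        print('  edges',[(np.linalg.norm(A[(i+1)%4]-A[i]).round(4),np.degrees(np.arctan2(*(A[(i+1)%4]-A[i])[[1,0]])).round(1)) for i in range(4)])
auto('stand',T,S,'ts','ss',.03,.05)
auto('tool',[(378,130),(438,135),(430,207),(370,188)],[(262,262),(315,260),(326,297),(262,303)],'ts','ss',.012,.11)
fit('cas',[(97,53),(328,66),(82,327),(312,335)],[(160,548),(438,480),(88,218),(313,172)],'tc','sc',[[(.12,.062,.053),(.12,-.062,.053),(-.03,.062,.053),(-.03,-.062,.053)],[(.12,-.062,.053),(.12,.062,.053),(-.03,-.062,.053),(-.03,.062,.053)]],[.65,.05,0])
print('well',ray('top',full('tc',(190,410)),.046),ray('scene',full('sc',(182,131)),.046))
auto('big',[(135,257),(185,312),(135,370),(78,315)],[(435,48),(503,70),(487,110),(420,92)],'ts','ss',.018,.14)
E
python3 fit.py
```

```text
stand top [0.4588 0.2702 0.05  ] scene [0.461  0.2689 0.05  ]
  edges [(np.float64(0.0609), np.float64(-114.5)), (np.float64(0.0593), np.float64(156.1)), (np.float64(0.0622), np.float64(64.9)), (np.float64(0.0586), np.float64(-25.2))]
  edges [(np.float64(0.0592), np.float64(65.3)), (np.float64(0.0567), np.float64(152.2)), (np.float64(0.0581), np.float64(-115.7)), (np.float64(0.0577), np.float64(-28.9))]
tool top [0.4585 0.2709 0.11  ] scene [0.4614 0.269  0.11  ]
  edges [(np.float64(0.0225), np.float64(-95.1)), (np.float64(0.027), np.float64(175.2)), (np.float64(0.0236), np.float64(72.2)), (np.float64(0.0218), np.float64(-6.1))]
  edges [(np.float64(0.0203), np.float64(76.7)), (np.float64(0.0194), np.float64(-13.3)), (np.float64(0.0246), np.float64(-99.1)), (np.float64(0.0216), np.float64(155.4))]
cas ts [ 0.6779  0.0692 -0.0573] 3.09
cas t [ 0.6763  0.0696 -0.0553] 0.91
cas s [ 0.6784  0.069  -0.058 ] 3.13
well [0.6064885 0.075089  0.046    ] [0.60758517 0.07450433 0.046     ]
big top [0.4013 0.3606 0.14  ] scene [0.4062 0.3598 0.14  ]
  edges [(np.float64(0.0274), np.float64(-136.6)), (np.float64(0.0268), np.float64(140.4)), (np.float64(0.0291), np.float64(47.1)), (np.float64(0.0286), np.float64(-43.3))]
  edges [(np.float64(0.0273), np.float64(44.9)), (np.float64(0.0257), np.float64(-42.0)), (np.float64(0.0258), np.float64(-129.9)), (np.float64(0.0282), np.float64(140.9))]
```

```bash
cat >> h.py <<'E'
from scipy.spatial.transform import Rotation as Ro
def plan(pos,yawy,n=None):
    "target tcp pos, tool x down, tool y at angle yawy (mod pi, nearest)"
    s=arm.get_state();R=Ro.from_rotvec(s['orientation'])
    best=None
    for k in(0,np.pi):
        a=yawy+k;x=np.array([0,0,-1.]);y=np.array([np.cos(a),np.sin(a),0]);z=np.cross(x,y)
        T=Ro.from_matrix(np.c_[x,y,z]);w=(R.inv()*T).as_rotvec()
        if best is None or np.linalg.norm(w)<np.linalg.norm(best[0]):best=(w,T)
    w,T=best
    d=np.array(pos)-s['tcp_pos']
    print('turn',w.round(4),'shift in cur tool cm',(R.inv().apply(d)*100).round(3),'in target tool cm',(T.inv().apply(d)*100).round(3))
    M=R.as_matrix();print('tool y angle',np.degrees(np.arctan2(M[1,1],M[0,1])).round(2),'x axis',M[:,0].round(4),'F',s['force'].round(2),'t',s['clock'],'tcp',s['tcp_pos'].round(4),'q7',s['qpos'][6].round(3))
E
python3 - <<'E'
from h import *
t=cv2.imread('pics/top0.png');
b=t.astype(int)
c=b[215:240,165:192]
m=((c[...,0]-c[...,2])>35)
print(c[...,0]*m)
for th in (95,105,115):
    mm=(m&(c[...,0]>th)).astype('uint8'); p=cv2.findNonZero(mm)
    if p is not None: print(th,cv2.minAreaRect(p),mm.sum(),cv2.moments(mm,True)['m10']/mm.sum()+165,cv2.moments(mm,True)['m01']/mm.sum()+215)
plan((.46,.2697,.2),0)
E
```

```text
[[  0   0   0   0   0   0   0   0   0   0   0   0   0   0   0   0   0   0
    0   0   0   0   0   0   0   0   0]
 [  0   0   0   0   0   0   0   0   0   0   0   0   0   0   0   0   0   0
    0   0   0   0   0   0   0   0   0]
 [  0   0   0   0   0   0   0   0   0   0   0   0   0   0   0   0   0   0
    0   0   0   0   0   0   0   0   0]
 [  0   0   0   0   0   0   0   0   0   0   0   0   0   0   0   0   0   0
    0   0   0   0   0   0   0   0   0]
 [  0   0   0   0   0   0   0   0   0   0   0   0   0   0   0   0   0   0
    0   0   0   0   0   0   0   0   0]
 [  0   0   0   0   0   0   0   0   0   0   0   0   0   0   0   0   0   0
    0   0   0   0   0   0   0   0   0]
 [  0   0   0   0   0   0   0   0   0   0   0   0   0   0   0   0   0   0
    0   0   0   0   0   0   0   0   0]
 [  0   0   0   0   0   0   0   0   0  99  93  82  73  66   0   0   0   0
    0   0   0   0   0   0   0   0   0]
 [  0   0   0   0   0   0   0   0  98 115 114 110 106 102  97  96  88  68
    0   0   0   0   0   0   0   0   0]
 [  0   0   0   0   0   0   0   0 110 114 112 112 108 108 109 109 105  82
    0   0
[... 1543 characters left out ...]
0   0   0   0   0   0   0   0
    0   0   0   0   0   0   0   0   0]
 [  0   0   0   0   0   0   0   0   0   0   0   0   0   0   0   0   0   0
    0   0   0   0   0   0   0   0   0]]
95 ((11.594595909118652, 11.932432174682617), (8.713146209716797, 8.877545356750488), 9.462322235107422) 79 176.56962025316454 226.8860759493671
105 ((11.0, 12.0), (8.0, 8.0), 90.0) 68 176.39705882352942 227.19117647058823
115 ((7.5, 13.5), (3.0, 1.0), 90.0) 5 172.6 229.0
turn [1.183e+00 9.000e-04 1.200e-03] shift in cur tool cm [  4.186 -20.092  32.383] in target tool cm [ 4.155 22.38  30.85 ]
tool y angle 67.78 x axis [-4.0e-04 -1.3e-03 -1.0e+00] F [ 0.38  0.26 -0.22] t 0.1 tcp [0.2362 0.5782 0.2415] q7 -0.082
```

Run:
```python
from h import *
plan((.46,.2697,.2),np.radians(80.5))
```

```text
turn [-2.219e-01 -1.000e-04  1.400e-03] shift in cur tool cm [  4.186 -20.092  32.383] in target tool cm [  4.155 -26.733  27.165]
tool y angle 67.78 x axis [-4.0e-04 -1.3e-03 -1.0e+00] F [ 0.38  0.26 -0.22] t 0.1 tcp [0.2362 0.5782 0.2415] q7 -0.082
```

Emit:
play_rows --deltas '[[[-0.111,0,0,0,-1,1,0.65],[-0.111,0,0,0,-2,2,0.65],[0,0,0,0,-2.5,2.5,0.65],[0,0,0,0,-2.5,2.5,0.65],[0,0,0,0,-2.5,2.5,0.65],[0,0,0,0,-2.5,2.5,0.65],[0,0,0,0,-2.5,2.5,0.65],[0,0,0,0,-2.5,2.5,0.65],[0,0,0,0,-2.5,2.5,0.65],[0,0,0,0,-2.5,2.5,0.65]]]'

```text
clock: 0.93
tcp_pos: [0.4204, 0.3089, 0.2421]
orientation: [0.13, 1.567, -0.13]
force: [0.2, 1.4, -0.7]
width: 0.0556
```

Run:
```python
from h import *
plan((.46,.2697,.15),np.radians(80.5))
print(arm.get_state()['width'])
```

```text
turn [ 0.     -0.0003  0.0002] shift in cur tool cm [ 9.214 -3.207  4.552] in target tool cm [ 9.215 -3.209  4.55 ]
tool y angle 80.5 x axis [-3.e-04 -2.e-04 -1.e+00] F [ 0.21  1.36 -0.68] t 0.9333 tcp [0.4204 0.3089 0.2421] q7 0.698
0.05561979485239785
```

Emit:
play_rows --deltas '[[[0,0,0,0,-1.6,2.3,0.65],[0,0,0,0,-1.6,2.2,0.65],[0,0,0,0,0,0,0.65],[0,0,0,0,0,0,0.65]]]'

```text
clock: 1.27
tcp_pos: [0.4598, 0.27, 0.242]
orientation: [0.133, 1.567, -0.134]
force: [-0.2, 0.0, 0.3]
width: 0.0559
```

Run:
```python
from h import *
plan((.46,.2697,.15),np.radians(80.5))
for n in("scene","top"):
    cv2.imwrite(f"pics/{n}1.png",get_image(n))
t=cv2.imread('pics/top1.png');s=cv2.imread('pics/scene1.png')
crop(s,300,40,160,170,3.5,'pics/s1.png');crop(t,100,180,130,130,4,'pics/t1.png')
```

```text
turn [-0.0036 -0.0002  0.0007] shift in cur tool cm [ 9.197 -0.021  0.03 ] in target tool cm [ 9.197 -0.028  0.028]
tool y angle 80.29 x axis [-3.e-04 -7.e-04 -1.e+00] F [-0.22  0.    0.33] t 1.2667 tcp [0.4598 0.27   0.242 ] q7 0.809
```

View pics/s1.png

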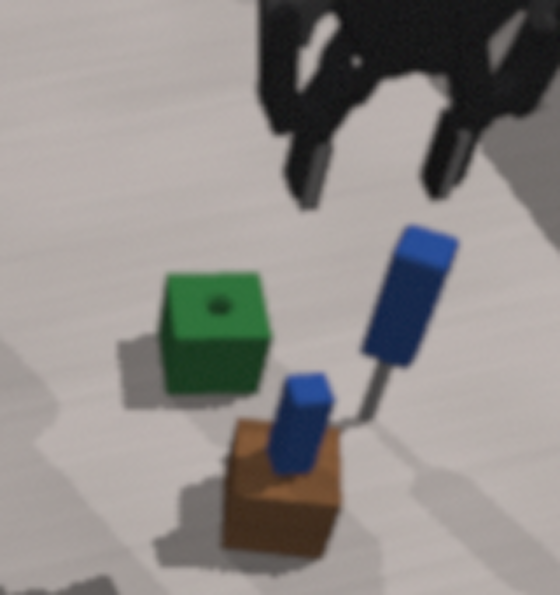

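View pics/t1.png

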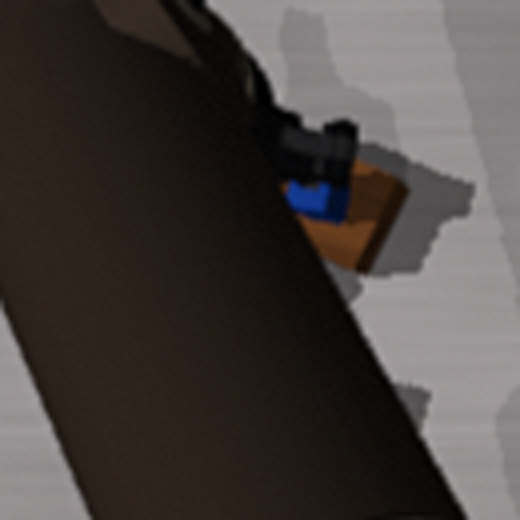

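Emit:
play_rows --deltas '[[[0,0,0,2,0,0,0.65],[0,0,0,3,0,0,0.65],[0,0,0,3,0,0,0.65],[0,0,0,3,0,0,0.65],[0,0,0,2.5,0,0,0.65],[0,0,0,1.6,0,0,0.65],[0,0,0,1,0,0,0.65],[0,0,0,0.5,0,0,0.65],[0,0,0,0,0,0,0.65]]]'

```text
clock: 2.12
tcp_pos: [0.4582, 0.2722, 0.0757]
orientation: [0.129, 1.568, -0.13]
force: [-1.3, -0.1, -0.2]
width: 0.0552
```

Run:
```python
from h import *
plan((.46,.2697,.076),np.radians(80.5))
cv2.imwrite("pics/scene2.png",get_image('scene'))
s=cv2.imread('pics/scene2.png')
crop(s,300,40,160,170,3.5,'pics/s2.png')
```

```text
turn [ 0.0014 -0.0011  0.0007] shift in cur tool cm [-0.034 -0.216  0.222] in target tool cm [-0.034 -0.216  0.222]
tool y angle 80.58 x axis [-1.2e-03 -5.0e-04 -1.0e+00] F [-1.27 -0.07 -0.22] t 2.1167 tcp [0.4582 0.2722 0.0757] q7 0.833
```

View pics/s2.png

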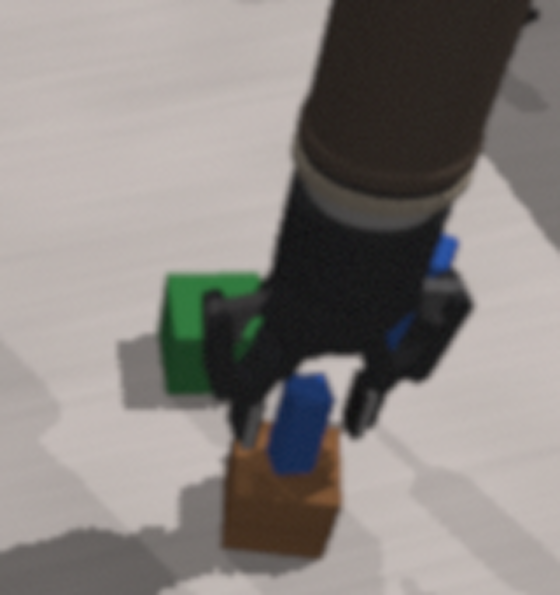

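Emit:
play_rows --deltas '[[[0,0,0,0,-0.22,0.22,0.65],[0,0,0,0,0,0,0.65]]]'

```text
clock: 2.33
tcp_pos: [0.4618, 0.2691, 0.0775]
orientation: [0.131, 1.565, -0.129]
force: [0.6, -0.1, -0.1]
width: 0.0556
```

Emit:
play_rows --deltas '[[[0,0,0,0,0,0,0.4],[0,0,0,0,0,0,0.3],[0,0,0,0,0,0,0.2],[0,0,0,0,0,0,0.1],[0,0,0,0,0,0,0.1],[0,0,0,0,0,0,0.1],[0,0,0,0,0,0,0.1]]]'

```text
clock: 2.92
tcp_pos: [0.4611, 0.2692, 0.0769]
orientation: [0.131, 1.566, -0.13]
force: [-0.4, -0.8, 6.2]
width: 0.0238
```

Run:
```python
from h import *
plan((.46,.2697,.15),np.radians(80.5))
```

```text
turn [-0.0001  0.0006 -0.0006] shift in cur tool cm [-7.306  0.035 -0.108] in target tool cm [-7.306  0.03  -0.113]
tool y angle 80.5 x axis [ 7.e-04  5.e-04 -1.e+00] F [-0.39 -0.81  6.23] t 2.9167 tcp [0.4611 0.2692 0.0769] q7 0.84
```

Emit:
play_rows --deltas '[[[0,0,0,-0.5,0,0,0.1],[0,0,0,-1.5,0,0,0.1],[0,0,0,-2,0,0,0.1],[0,0,0,-2,0,0,0.1],[0,0,0,-1.5,0,0,0.1],[0,0,0,-0.5,0,0,0.1],[0,0,0,0,0,0,0.1],[0,0,0,0,0,0,0.1]]]'

```text
clock: 3.58
tcp_pos: [0.4605, 0.269, 0.1559]
orientation: [0.13, 1.567, -0.13]
force: [0.6, -0.7, -2.0]
width: 0.0232
```

Run:
```python
from h import *
plan((.607,.0748,.157),np.radians(80.5))
cv2.imwrite("pics/scene3.png",get_image('scene'))
s=cv2.imread('pics/scene3.png')
crop(s,280,40,200,200,3,'pics/s3.png')
```

```text
turn [ 0.0001 -0.0003  0.0002] shift in cur tool cm [ -0.115 -16.732  17.656] in target tool cm [ -0.113 -16.73   17.658]
tool y angle 80.51 x axis [-3.e-04 -1.e-04 -1.e+00] F [ 0.61 -0.68 -2.04] t 3.5833 tcp [0.4605 0.269  0.1559] q7 0.827
```

View pics/s3.png

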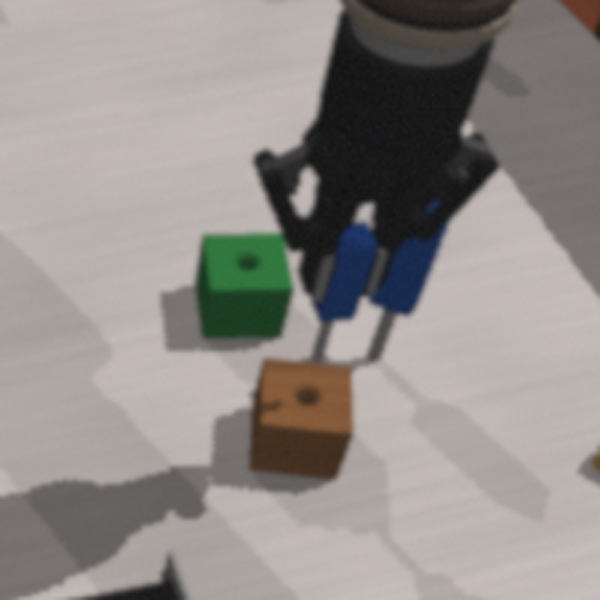

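Emit:
play_rows --deltas '[[[0,0,0,0,-1,1,0.1],[0,0,0,0,-2,2,0.1],[0,0,0,0,-2.5,2.6,0.1],[0,0,0,0,-2.5,2.6,0.1],[0,0,0,0,-2.5,2.6,0.1],[0,0,0,0,-2.5,2.6,0.1],[0,0,0,0,-2,2.2,0.1],[0,0,0,0,-1.2,1.4,0.1],[0,0,0,0,-0.5,0.6,0.1],[0,0,0,0,0,0,0.1]]]'

```text
clock: 4.47
tcp_pos: [0.607, 0.0733, 0.1549]
orientation: [0.132, 1.568, -0.134]
force: [-0.7, -0.2, -0.3]
width: 0.0234
```

Emit:
play_rows --deltas '[[[0,0,0,0,0,0,0.1],[0,0,0,0,0,0,0.1]]]'

```text
clock: 4.63
tcp_pos: [0.6056, 0.0774, 0.1557]
orientation: [0.129, 1.569, -0.128]
force: [-0.2, 0.4, -1.8]
width: 0.0232
```

Run:
```python
from h import *
plan((.607,.0748,.137),np.radians(80.5))
for n in("scene","top"):
    cv2.imwrite(f"pics/{n}4.png",get_image(n))
t=cv2.imread('pics/top4.png');s=cv2.imread('pics/scene4.png')
crop(s,250,160,140,130,5,'pics/s4.png');crop(t,220,90,100,130,4,'pics/t4.png')
st=arm.get_state();p=st['tcp_pos'];print(proj('scene',[p-[0,0,.072],[.607,.0748,.046]]))
```

```text
turn [ 0.0023 -0.0017 -0.0006] shift in cur tool cm [ 1.865 -0.23   0.183] in target tool cm [ 1.865 -0.228  0.181]
tool y angle 80.63 x axis [-1.6e-03  8.0e-04 -1.0e+00] F [-0.2   0.38 -1.8 ] t 4.6333 tcp [0.6056 0.0774 0.1557] q7 1.282
[[315.82328803 245.73064034]
 [313.22908091 257.848194  ]]
```

View pics/s4.png

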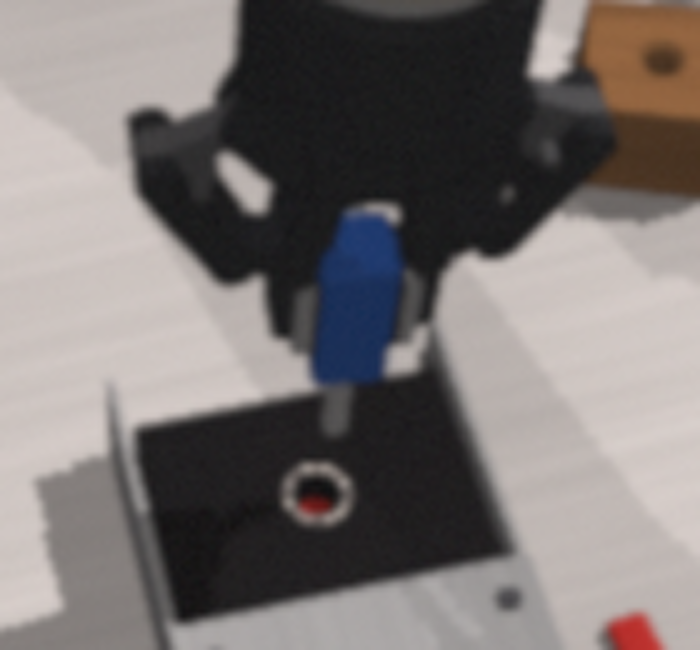

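View pics/t4.png

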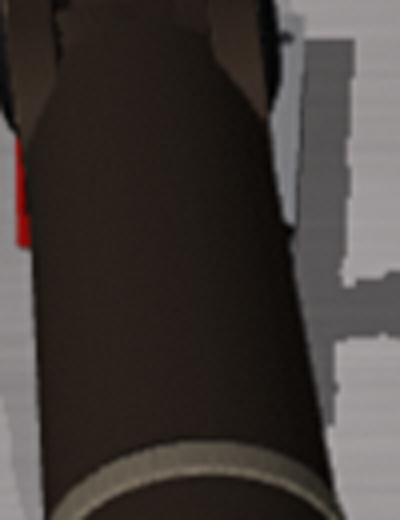

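Emit:
play_rows --deltas '[[[0,0,0,0.5,0,0,0.1],[0,0,0,0.7,0,0,0.1],[0,0,0,0.5,0,0,0.1],[0,0,0,0,0,0,0.1],[0,0,0,0,0,0,0.1],[0,0,0,0,0,0,0.1],[0,0,0,0,0,0,0.1]]]'

```text
clock: 5.32
tcp_pos: [0.607, 0.0752, 0.1395]
orientation: [0.13, 1.566, -0.13]
force: [0.6, 0.2, -0.5]
width: 0.0235
```

Emit:
play_rows --deltas '[[[0,0,0,0,0,0,0.1],[0,0,0,0,0,0,0.1]]]'

```text
clock: 5.48
tcp_pos: [0.6069, 0.0753, 0.1395]
orientation: [0.13, 1.566, -0.13]
force: [0.1, 0.7, -0.5]
width: 0.0232
```

```bash
cat > look.py <<'E'
import sys
from h import *
tag=sys.argv[1]
plan((.607,.0748,.137),np.radians(80.5))
st=arm.get_state();p=st['tcp_pos'];print(proj('scene',[p-[0,0,.072],[.607,.0748,.046]]))
s=get_image('scene');cv2.imwrite(f"pics/scene{tag}.png",s)
crop(s,290,215,60,55,10,f'pics/s{tag}.png')
E
python3 look.py 5
```

```text
turn [-0.0001  0.0004 -0.0002] shift in cur tool cm [ 0.251 -0.047  0.015] in target tool cm [ 0.251 -0.047  0.015]
tool y angle 80.5 x axis [ 4.e-04  1.e-04 -1.e+00] F [ 0.08  0.73 -0.55] t 5.4833 tcp [0.6069 0.0753 0.1395] q7 1.286
[[314.27307995 251.53729925]
 [313.22908091 257.848194  ]]
```

View pics/s5.png

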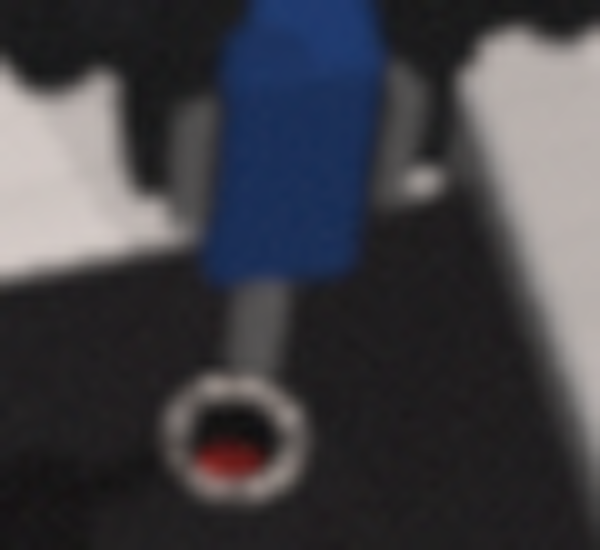

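Run:
```python
from h import *
print(ray('scene',(313.2,258.25),.046),ray('scene',(315.0,251.4),.0675))
```

```text
[0.60773326 0.07449684 0.046     ] [0.60701241 0.07655797 0.0675    ]
```

Emit:
play_rows --deltas '[[[0,0,0,0.3,-0.14,0.07,0.1],[0,0,0,0.5,0,0,0.1],[0,0,0,0.5,0,0,0.1],[0,0,0,0.3,0,0,0.1],[0,0,0,0,0,0,0.1],[0,0,0,0,0,0,0.1],[0,0,0,0,0,0,0.1]]]'

```text
clock: 6.12
tcp_pos: [0.6073, 0.0738, 0.1233]
orientation: [0.13, 1.567, -0.13]
force: [0.6, -0.9, -1.3]
width: 0.0235
```

```bash
python3 look.py 6
```

```text
turn [-0. -0. -0.] shift in cur tool cm [-1.373  0.088 -0.048] in target tool cm [-1.373  0.088 -0.048]
tool y angle 80.5 x axis [ 0.  0. -1.] F [ 0.65 -0.89 -1.31] t 6.1167 tcp [0.6073 0.0738 0.1233] q7 1.292
[[312.95529228 256.65276161]
 [313.22908091 257.848194  ]]
```

View pics/s6.png

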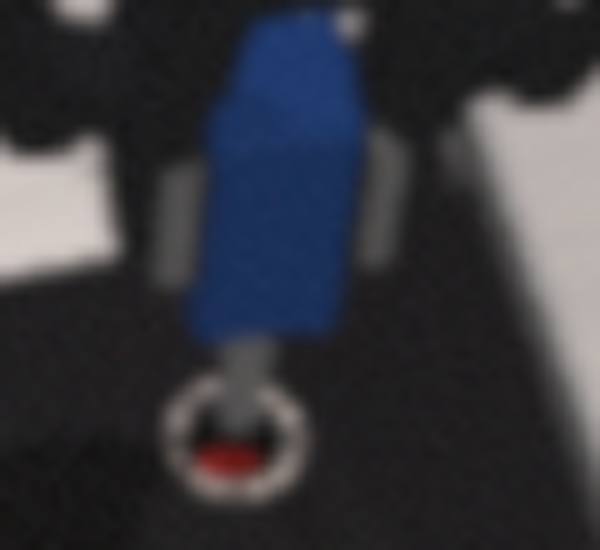

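Emit:
play_rows --deltas '[[[0,0,0,0.3,0,0,0.1],[0,0,0,0.3,0,0,0.1],[0,0,0,0.2,0,0,0.1],[0,0,0,0.1,0,0,0.1],[0,0,0,0,0,0,0.1],[0,0,0,0,0,0,0.1]]]'

```text
clock: 6.67
tcp_pos: [0.6072, 0.0738, 0.1142]
orientation: [0.13, 1.567, -0.13]
force: [-0.2, 0.6, -1.0]
width: 0.0234
```

```bash
python3 look.py 7
```

```text
turn [ 0.     -0.0001  0.    ] shift in cur tool cm [-2.281  0.095 -0.038] in target tool cm [-2.281  0.095 -0.038]
tool y angle 80.5 x axis [-1.e-04 -0.e+00 -1.e+00] F [-0.24  0.64 -1.01] t 6.6667 tcp [0.6072 0.0738 0.1142] q7 1.294
[[312.58925499 259.16348718]
 [313.22908091 257.848194  ]]
```

View pics/s7.png

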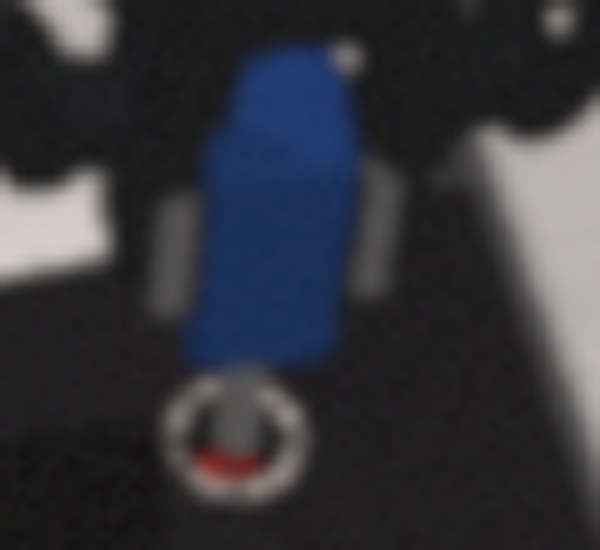

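Emit:
play_rows --deltas '[[[0,0,0,0.1,0,0,0.1],[0,0,0,0.1,0,0,0.1],[0,0,0,0.1,0,0,0.1],[0,0,0,0,0,0,0.1],[0,0,0,0,0,0,0.1]]]'

```text
clock: 7.13
tcp_pos: [0.6072, 0.0738, 0.1112]
orientation: [0.13, 1.567, -0.13]
force: [-0.9, 0.8, -1.4]
width: 0.0237
```

Emit:
play_rows --deltas '[[[0,0,0,0.1,0,0,0.1],[0,0,0,0.1,0,0,0.1],[0,0,0,0,0,0,0.1],[0,0,0,0,0,0,0.1]]]'

```text
clock: 7.47
tcp_pos: [0.6072, 0.0738, 0.1092]
orientation: [0.13, 1.567, -0.13]
force: [-0.2, -0.5, -0.5]
width: 0.0232
```

Emit:
play_rows --deltas '[[[0,0,0,0.1,0,0,0.1],[0,0,0,0.1,0,0,0.1],[0,0,0,0,0,0,0.1],[0,0,0,0,0,0,0.1]]]'

```text
clock: 7.8
tcp_pos: [0.6072, 0.0738, 0.1072]
orientation: [0.13, 1.567, -0.13]
force: [-0.4, 0.8, -2.0]
width: 0.0233
```

Emit:
play_rows --deltas '[[[0,0,0,0.1,0,0,0.1],[0,0,0,0.1,0,0,0.1],[0,0,0,0,0,0,0.1],[0,0,0,0,0,0,0.1]]]'

```text
clock: 8.13
tcp_pos: [0.6072, 0.0738, 0.1052]
orientation: [0.13, 1.567, -0.13]
force: [0.4, 0.1, -1.4]
width: 0.0235
```

Emit:
play_rows --deltas '[[[0,0,0,0.1,0,0,0.1],[0,0,0,0.1,0,0,0.1],[0,0,0,0,0,0,0.1],[0,0,0,0,0,0,0.1]]]'

```text
clock: 8.47
tcp_pos: [0.6073, 0.0738, 0.1033]
orientation: [0.13, 1.567, -0.13]
force: [0.6, 0.1, -1.2]
width: 0.0231
```

```bash
python3 look.py 8
```

```text
turn [ 0.  0. -0.] shift in cur tool cm [-3.374  0.094 -0.045] in target tool cm [-3.374  0.094 -0.045]
tool y angle 80.5 x axis [ 0.  0. -1.] F [ 0.56  0.15 -1.18] t 8.4667 tcp [0.6073 0.0738 0.1033] q7 1.296
[[312.22962662 262.20054099]
 [313.22908091 257.848194  ]]
```

View pics/s8.png

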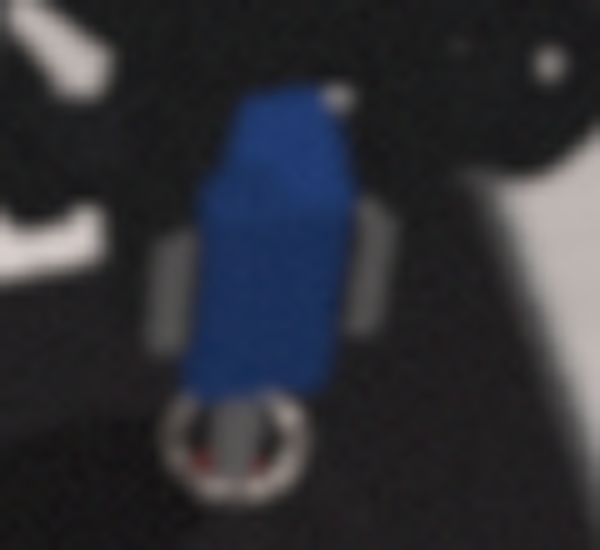

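Emit:
play_rows --deltas '[[[0,0,0,0.1,0,0,0.1],[0,0,0,0.1,0,0,0.1],[0,0,0,0,0,0,0.1],[0,0,0,0,0,0,0.1]]]'

```text
clock: 8.85
tcp_pos: [0.6073, 0.0738, 0.1015]
orientation: [0.13, 1.567, -0.13]
force: [-1.4, -0.2, 2.7]
width: 0.0234
```

Emit:
play_rows --deltas '[[[0,0,0,0.1,0,0,0.1],[0,0,0,0.1,0,0,0.1],[0,0,0,0,0,0,0.1],[0,0,0,0,0,0,0.1]]]'

```text
clock: 9.18
tcp_pos: [0.6073, 0.0738, 0.0994]
orientation: [0.13, 1.567, -0.13]
force: [-2.9, -0.2, 4.1]
width: 0.0236
```

```bash
cat > avg.py <<'E'
from h import *
F=[];Z=[]
for i in range(8):
    get_image('scene');s=arm.get_state();F.append(s['force']);Z.append(s['tcp_pos'])
F=np.array(F);print('F',F.mean(0).round(2),'sd',F.std(0).round(2),'p',np.mean(Z,0).round(5),'t',s['clock'],Ro.from_rotvec(s['orientation']).as_matrix()[:,0].round(4))
E
python3 avg.py
```

```text
F [-1.81  0.02  4.44] sd [0.42 0.52 0.35] p [0.60728 0.07383 0.09937] t 9.5833 [ 0.e+00  1.e-04 -1.e+00]
```

Emit:
play_rows --deltas '[[[0,0,0,0.1,0,-0.05,0.1],[0,0,0,0.1,0,0,0.1],[0,0,0,0.05,0,0,0.1],[0,0,0,0,0,0,0.1],[0,0,0,0,0,0,0.1]]]'

```text
clock: 10.0
tcp_pos: [0.6071, 0.0739, 0.0971]
orientation: [0.13, 1.566, -0.13]
force: [-1.2, -0.5, 6.1]
width: 0.0236
```

```bash
python3 avg.py
```

```text
F [-1.76 -0.37  6.48] sd [0.43 0.37 0.47] p [0.60714 0.07387 0.09716] t 10.4 [ 9.e-04  1.e-04 -1.e+00]
```

Emit:
play_rows --deltas '[[[0,0,0,0.07,0,0,0.1],[0,0,0,0,0,0,0.1],[0,0,0,0,0,0,0.1]]]'

```text
clock: 10.65
tcp_pos: [0.6071, 0.0739, 0.0965]
orientation: [0.13, 1.566, -0.13]
force: [-1.3, 0.7, 7.5]
width: 0.0232
```

Emit:
play_rows --deltas '[[[0,0,0,0,-0.01,-0.1,0.1],[0,0,0,0,-0.01,-0.1,0.1],[0,0,0,0,-0.01,-0.1,0.1],[0,0,0,0,0,0,0.1],[0,0,0,0,0,0,0.1]]]'

```text
clock: 11.07
tcp_pos: [0.6058, 0.0739, 0.0972]
orientation: [0.131, 1.562, -0.13]
force: [0.8, -1.3, 6.7]
width: 0.0234
```

```bash
python3 avg.py;python3 look.py 9
```

```text
F [ 1.51 -0.6   6.46] sd [0.37 0.53 0.2 ] p [0.60585 0.07395 0.09714] t 11.4667 [ 4.6e-03  3.0e-04 -1.0e+00]
turn [-0.0003  0.0045 -0.001 ] shift in cur tool cm [-3.984  0.107  0.116] in target tool cm [-3.985  0.103  0.099]
tool y angle 80.48 x axis [ 4.6e-03  3.0e-04 -1.0e+00] F [ 1.1  -0.44  6.12] t 11.4667 tcp [0.6059 0.0739 0.0972] q7 1.296
[[311.84337323 263.13805037]
 [313.22908091 257.848194  ]]
```

View pics/s9.png

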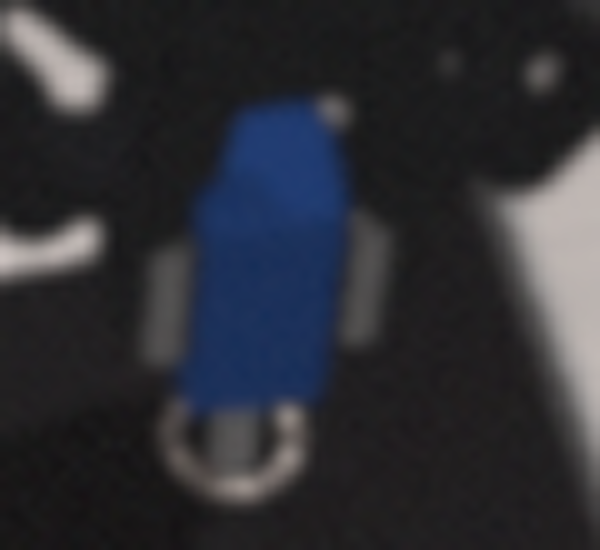

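Emit:
play_rows --deltas '[[[0,0,0,0.09,0,0,0.1],[0,0,0,0.02,-0.01,-0.1,0.1],[0,0,0,0.02,-0.01,-0.1,0.1],[0,0,0,0.02,-0.01,-0.1,0.1],[0,0,0,0,0,0,0.1],[0,0,0,0,0,0,0.1]]]'

```text
clock: 12.02
tcp_pos: [0.603, 0.0742, 0.0958]
orientation: [0.131, 1.562, -0.13]
force: [1.6, -0.7, 6.8]
width: 0.0235
```

```bash
python3 avg.py
```

```text
F [ 1.68 -0.87  7.54] sd [0.44 0.3  0.45] p [0.60302 0.07412 0.09584] t 12.4167 [ 5.e-03  3.e-04 -1.e+00]
```

Emit:
play_rows --deltas '[[[0,0,0,0.01,-0.01,-0.1,0.1],[0,0,0,0.01,-0.01,-0.1,0.1],[0,0,0,0.01,-0.01,-0.1,0.1],[0,0,0,0.01,-0.01,-0.1,0.1],[0,0,0,0,0,0,0.1],[0,0,0,0,0,0,0.1]]]'

```text
clock: 12.92
tcp_pos: [0.599, 0.0744, 0.0954]
orientation: [0.131, 1.562, -0.13]
force: [2.4, -0.3, 8.0]
width: 0.0235
```

```bash
python3 avg.py;python3 look.py 10
```

```text
F [ 1.77 -0.76  7.86] sd [0.39 0.46 0.55] p [0.59904 0.07438 0.09544] t 13.3167 [ 5.e-03  3.e-04 -1.e+00]
turn [-0.0003  0.0049 -0.0011] shift in cur tool cm [-4.153  0.178  0.798] in target tool cm [-4.158  0.173  0.778]
tool y angle 80.48 x axis [ 5.e-03  3.e-04 -1.e+00] F [ 2.14 -1.52  8.58] t 13.3167 tcp [0.599  0.0744 0.0954] q7 1.293
[[310.79178097 260.28380201]
 [313.22908091 257.848194  ]]
```

View pics/s10.png

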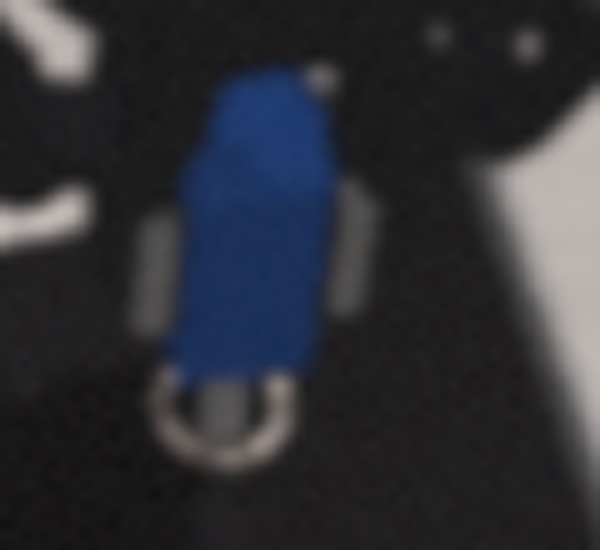

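Emit:
play_rows --deltas '[[[0,0,0,0.007,-0.01,-0.1,0.1],[0,0,0,0.013,-0.02,-0.2,0.1],[0,0,0,0.013,-0.02,-0.2,0.1],[0,0,0,0.013,-0.02,-0.2,0.1],[0,0,0,0.013,-0.02,-0.2,0.1],[0,0,0,0.013,-0.02,-0.2,0.1],[0,0,0,0.007,-0.01,-0.1,0.1],[0,0,0,0,0,0,0.1]]]'

```text
clock: 14.03
tcp_pos: [0.5869, 0.0751, 0.0946]
orientation: [0.131, 1.562, -0.13]
force: [1.5, -0.6, 7.8]
width: 0.0232
```

```bash
python3 avg.py
```

```text
F [ 1.69 -1.28  7.66] sd [0.38 0.5  0.42] p [0.5869  0.07512 0.09459] t 14.4333 [ 4.8e-03  2.0e-04 -1.0e+00]
```

Emit:
play_rows --deltas '[[[0,0,0,0.007,-0.01,-0.1,0.1],[0,0,0,0.013,-0.02,-0.2,0.1],[0,0,0,0.013,-0.02,-0.2,0.1],[0,0,0,0.013,-0.02,-0.2,0.1],[0,0,0,0.013,-0.02,-0.2,0.1],[0,0,0,0.013,-0.02,-0.2,0.1],[0,0,0,0.013,-0.02,-0.2,0.1],[0,0,0,0.007,-0.01,-0.1,0.1],[0,0,0,0,0,0,0.1]]]'

```text
clock: 15.18
tcp_pos: [0.5728, 0.076, 0.0937]
orientation: [0.131, 1.562, -0.13]
force: [1.0, -1.1, 7.5]
width: 0.0236
```

```bash
python3 avg.py; python3 look.py 11
```

```text
F [ 1.63 -1.    7.73] sd [0.52 0.38 0.38] p [0.57285 0.07597 0.09362] t 15.5833 [ 4.7e-03  2.0e-04 -1.0e+00]
turn [-0.0004  0.0046 -0.0009] shift in cur tool cm [-4.324  0.455  3.406] in target tool cm [-4.34   0.449  3.387]
tool y angle 80.48 x axis [ 4.7e-03  2.0e-04 -1.0e+00] F [ 2.36 -1.27  7.16] t 15.5833 tcp [0.5729 0.076  0.0936] q7 1.28
[[306.98507045 248.39295909]
 [313.22908091 257.848194  ]]
```

View pics/scene11.png

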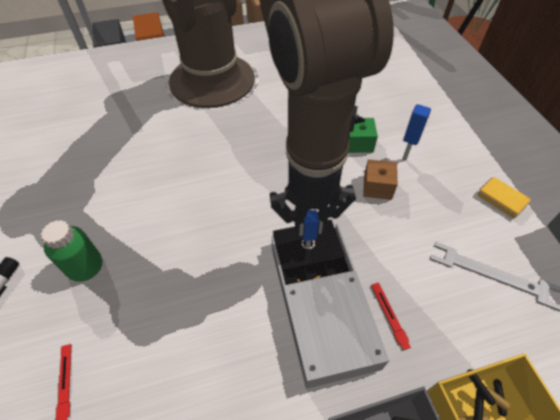

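Emit:
play_rows --deltas '[[[0,0,0,0.007,-0.01,-0.1,0.1],[0,0,0,0.013,-0.02,-0.2,0.1],[0,0,0,0.013,-0.02,-0.2,0.1],[0,0,0,0.013,-0.02,-0.2,0.1],[0,0,0,0.013,-0.02,-0.2,0.1],[0,0,0,0.013,-0.02,-0.2,0.1],[0,0,0,0.013,-0.02,-0.2,0.1],[0,0,0,0.013,-0.02,-0.2,0.1],[0,0,0,0.007,-0.01,-0.1,0.1],[0,0,0,0,0,0,0.1]]]'

```text
clock: 16.47
tcp_pos: [0.5568, 0.077, 0.0925]
orientation: [0.131, 1.562, -0.13]
force: [1.3, -1.9, 7.9]
width: 0.0236
```

```bash
python3 avg.py
```

```text
F [ 1.54 -1.45  7.63] sd [0.58 0.35 0.49] p [0.55678 0.07697 0.09252] t 16.8667 [ 4.7e-03  1.0e-04 -1.0e+00]
```

Emit:
play_rows --deltas '[[[0,0,0,0.007,-0.01,-0.1,0.1],[0,0,0,0.013,-0.02,-0.2,0.1],[0,0,0,0.013,-0.02,-0.2,0.1],[0,0,0,0.013,-0.02,-0.2,0.1],[0,0,0,0.013,-0.02,-0.2,0.1],[0,0,0,0.013,-0.02,-0.2,0.1],[0,0,0,0.013,-0.02,-0.2,0.1],[0,0,0,0.013,-0.02,-0.2,0.1],[0,0,0,0.007,-0.01,-0.1,0.1],[0,0,0,0,0,0,0.1]]]'

```text
clock: 17.7
tcp_pos: [0.5407, 0.078, 0.0915]
orientation: [0.131, 1.562, -0.13]
force: [1.6, -1.8, 7.2]
width: 0.0231
```

```bash
python3 avg.py
python3 - <<'E'
from h import *
s=get_image('scene');cv2.imwrite('pics/scene12.png',s);crop(s,255,170,120,120,5,'pics/s12.png')
E
```

```text
F [ 1.58 -1.4   7.83] sd [0.45 0.26 0.32] p [0.5407  0.07796 0.0914 ] t 18.1 [ 4.5e-03  1.0e-04 -1.0e+00]
```

View pics/s12.png

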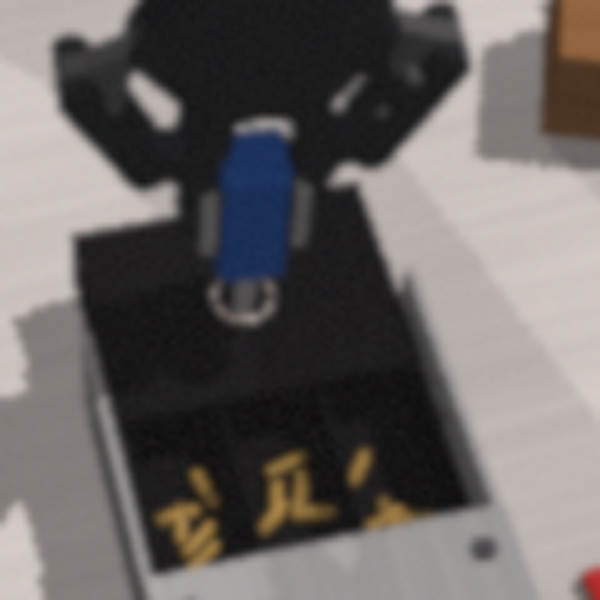

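Run:
```python
from h import *
a=ray('scene',(313.2,258.25),.046)
for v in(228,229): b=ray('scene',(303.2,v),.0415);print(b,(np.linalg.norm((b-a)[:2])))
```

```text
[0.54064821 0.07826705 0.0415    ] 0.06719091120777798
[0.54273155 0.07759096 0.0415    ] 0.06507530735155402
```

Emit:
play_rows --deltas '[[[0,0,0,0.007,-0.01,-0.1,0.1],[0,0,0,0.014,-0.02,-0.2,0.1],[0,0,0,0.007,-0.01,-0.1,0.1],[0,0,0,0,0,0,0.1],[0,0,0,0,0,0,0.1]]]'

```text
clock: 18.57
tcp_pos: [0.5367, 0.0782, 0.0911]
orientation: [0.131, 1.562, -0.13]
force: [2.4, -1.3, 6.9]
width: 0.0232
```

Emit:
play_rows --deltas '[[[0,0,0,-0.2,0,0,0.1],[0,0,0,-0.3,0,0,0.1],[0,0,0,-0.3,0,0,0.1],[0,0,0,-0.3,0,0,0.1],[0,0,0,0,0,0,0.1],[0,0,0,0,0,0,0.1],[0,0,0,0,0,0,0.1]]]'

```text
clock: 19.15
tcp_pos: [0.5347, 0.0785, 0.101]
orientation: [0.13, 1.567, -0.13]
force: [1.9, -0.8, 1.1]
width: 0.0235
```

```bash
python3 avg.py
python3 - <<'E'
from h import *
s=get_image('scene');cv2.imwrite('pics/scene13.png',s);crop(s,255,170,120,120,5,'pics/s13.png')
E
```

```text
F [ 2.6  -1.67 -0.11] sd [0.47 0.54 0.54] p [0.53468 0.07856 0.10101] t 19.55 [ 1.e-04 -1.e-04 -1.e+00]
```

View pics/s13.png

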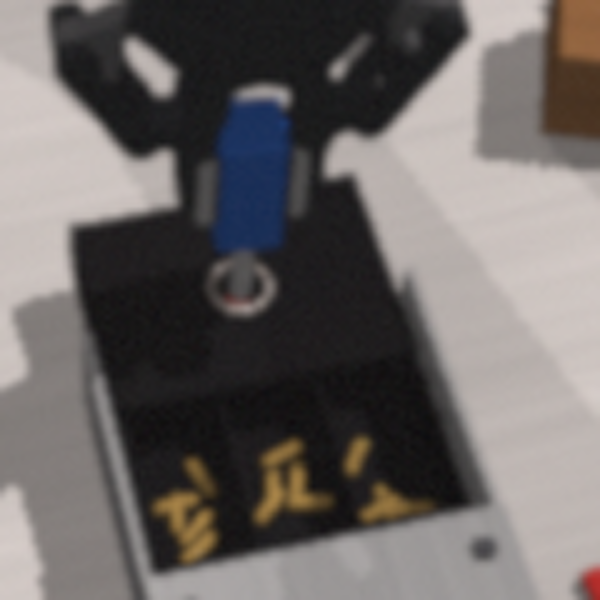

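Emit:
play_rows --deltas '[[[0,0,0,0,-0.08,0.12,0.1],[0,0,0,-0.3,0,0,0.1],[0,0,0,-0.7,0,0,0.1],[0,0,0,-1,0,0,0.1],[0,0,0,-1,0,0,0.1],[0,0,0,-1,0,0,0.1],[0,0,0,-1,0,0,0.1],[0,0,0,-0.5,0,0,0.1],[0,0,0,0,0,0,0.1],[0,0,0,0,0,0,0.1]]]'

```text
clock: 20.43
tcp_pos: [0.5357, 0.0778, 0.1565]
orientation: [0.13, 1.566, -0.13]
force: [-0.3, 0.4, -1.4]
width: 0.0235
```

```bash
python3 avg.py
python3 - <<'E'
from h import *
s=get_image('scene');cv2.imwrite('pics/scene14.png',s);crop(s,255,150,150,150,4,'pics/s14.png')
plan((.4605,.269,.156),np.radians(80.5))
E
```

```text
F [-0.16 -0.2  -1.15] sd [0.36 0.43 0.56] p [0.53531 0.07764 0.15567] t 20.8333 [-6.e-04 -2.e-04 -1.e+00]
turn [-0.     -0.0005  0.0002] shift in cur tool cm [-1.6000e-02  1.7636e+01 -1.0557e+01] in target tool cm [-1.7000e-02  1.7636e+01 -1.0556e+01]
tool y angle 80.5 x axis [-5.e-04 -1.e-04 -1.e+00] F [-0.32 -0.1  -1.07] t 20.8833 tcp [0.5355 0.0776 0.1558] q7 1.243
```

View pics/s14.png

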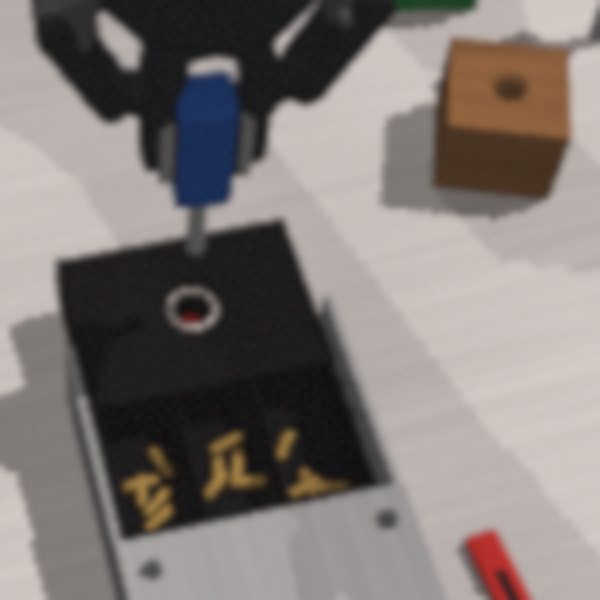

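Run:
```python
from h import *
print(ray('scene',(302.9,226.6),.0412),ray('scene',(382.4,171.4),.05))
p=arm.get_state()['tcp_pos'];print(p,proj('scene',[p-[0,0,.072],p-[0,0,.072-.045]]))
s=cv2.imread('pics/scene14.png');crop(s,285,165,35,60,10,'pics/s14b.png');crop(s,360,150,45,50,10,'pics/s14c.png')
```

```text
[0.53737963 0.07875972 0.0412    ] [0.4611342  0.27113921 0.05      ]
[0.53550642 0.07763158 0.15583178] [[302.94119307 212.54243795]
 [304.03531195 196.89774128]]
```

View pics/s14b.png

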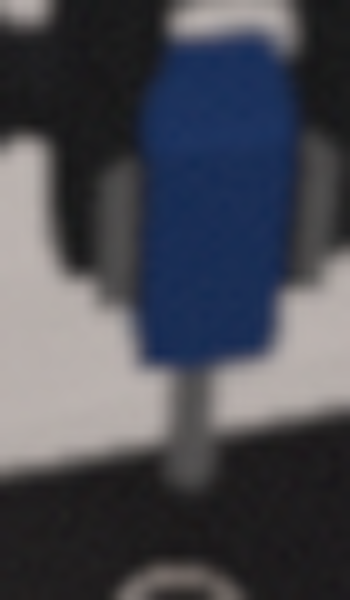

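View pics/s14c.png

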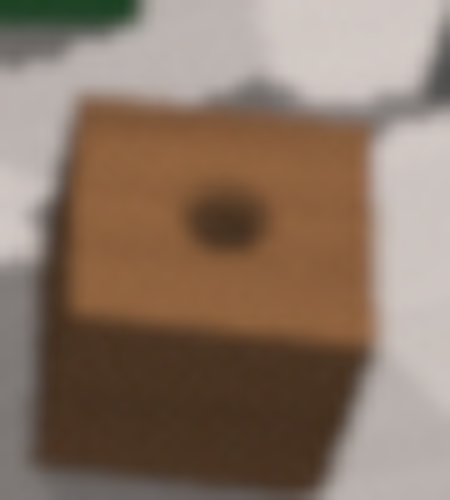

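Emit:
play_rows --deltas '[[[0,0,0,0,0.8,-0.5,0.1],[0,0,0,0,1.6,-1,0.1],[0,0,0,0,2.5,-1.5,0.1],[0,0,0,0,2.7,-1.6,0.1],[0,0,0,0,2.7,-1.6,0.1],[0,0,0,0,2.7,-1.6,0.1],[0,0,0,0,2.4,-1.4,0.1],[0,0,0,0,1.4,-0.85,0.1],[0,0,0,0,0.6,-0.4,0.1],[0,0,0,0,0.2,-0.1,0.1]]]'

```text
clock: 21.72
tcp_pos: [0.4595, 0.2704, 0.156]
orientation: [0.128, 1.567, -0.128]
force: [0.4, 0.3, -1.7]
width: 0.0234
```

Emit:
play_rows --deltas '[[[0,0,0,0.7,0,0,0.1],[0,0,0,0.7,0,0,0.1],[0,0,0,0,0,0,0.1],[0,0,0,0,0,0,0.1],[0,0,0,0,0,0,0.1],[0,0,0,0,0,0,0.1],[0,0,0,0,0,0,0.1]]]'

```text
clock: 22.3
tcp_pos: [0.4609, 0.2684, 0.1423]
orientation: [0.131, 1.567, -0.13]
force: [0.0, 0.1, -1.4]
width: 0.0231
```

```bash
cat > look2.py <<'E'
import sys
from h import *
tag=sys.argv[1]
plan((.461,.2692,.142),np.radians(80.5))
p=arm.get_state()['tcp_pos'];print(proj('scene',[p-[0,0,.072],[.461,.2692,.05]]))
s=get_image('scene');cv2.imwrite(f"pics/scene{tag}.png",s)
crop(s,355,120,55,70,8,f'pics/s{tag}.png')
E
python3 look2.py 15
```

```text
turn [-0.0006  0.0003 -0.0003] shift in cur tool cm [ 0.03   0.076 -0.004] in target tool cm [ 0.03   0.076 -0.004]
tool y angle 80.46 x axis [ 3.e-04  2.e-04 -1.e+00] F [ 0.    0.07 -1.4 ] t 22.3 tcp [0.4609 0.2684 0.1423] q7 0.828
[[383.18356564 164.77361359]
 [381.48543074 171.55572154]]
```

View pics/s15.png

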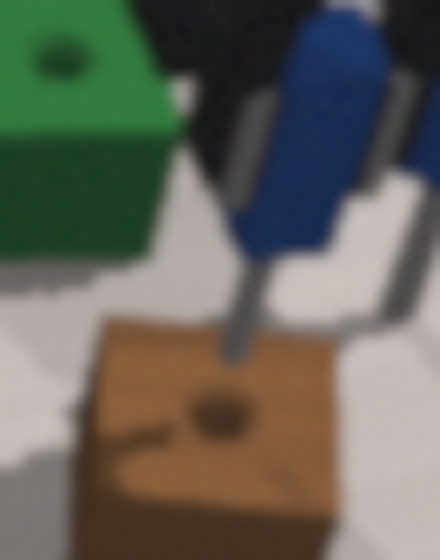

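Run:
```python
from h import *
print(ray('scene',(383.8,164.2),.0703),ray('scene',(382.2,171.2),.05))
```

```text
[0.4598623  0.27025305 0.0703    ] [0.46053096 0.2709779  0.05      ]
```

Emit:
play_rows --deltas '[[[0,0,0,0,0.08,0.05,0.1],[0,0,0,0.5,0,0,0.1],[0,0,0,0.8,0,0,0.1],[0,0,0,0.6,0,0,0.1],[0,0,0,0.5,0,0,0.1],[0,0,0,0.3,0,0,0.1],[0,0,0,0,0,0,0.1],[0,0,0,0,0,0,0.1]]]'

```text
clock: 23.02
tcp_pos: [0.4611, 0.2693, 0.1148]
orientation: [0.13, 1.567, -0.13]
force: [0.0, 0.1, -0.6]
width: 0.023
```

```bash
python3 avg.py; python3 look2.py 16
```

```text
F [-0.06 -0.17 -1.19] sd [0.41 0.41 0.53] p [0.46137 0.26948 0.11532] t 23.4167 [ 3.e-04  3.e-04 -1.e+00]
turn [ 0.0001  0.0003 -0.0004] shift in cur tool cm [-2.669 -0.032 -0.026] in target tool cm [-2.669 -0.033 -0.027]
tool y angle 80.5 x axis [ 3.e-04  3.e-04 -1.e+00] F [-0.08 -0.37 -1.76] t 23.4167 tcp [0.4613 0.2695 0.1153] q7 0.832
[[381.014277   173.83019923]
 [381.48543074 171.55572154]]
```

View pics/s16.png

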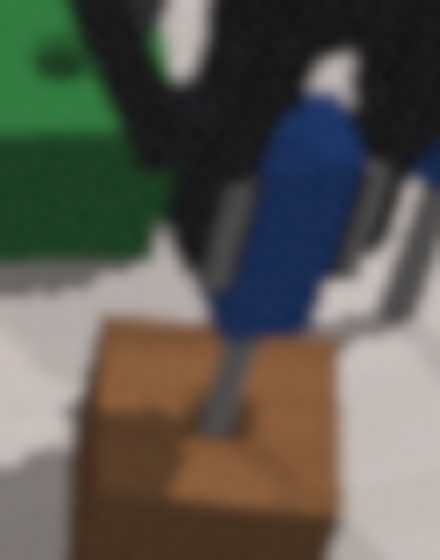

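Emit:
play_rows --deltas '[[[0,0,0,0.3,0,0,0.1],[0,0,0,0.5,0,0,0.1],[0,0,0,0.6,0,0,0.1],[0,0,0,0.6,0,0,0.1],[0,0,0,0.6,0,0,0.1],[0,0,0,0.5,0,0,0.1],[0,0,0,0.3,0,0,0.1],[0,0,0,0.2,0,0,0.1],[0,0,0,0,0,0,0.1],[0,0,0,0,0,0,0.1]]]'

```text
clock: 24.3
tcp_pos: [0.4613, 0.2694, 0.0791]
orientation: [0.13, 1.567, -0.13]
force: [-0.2, 1.0, -0.6]
width: 0.0233
```

```bash
python3 avg.py
```

```text
F [-0.1   0.13 -0.95] sd [0.89 0.34 0.37] p [0.46137 0.26949 0.07933] t 24.7 [ 3.e-04  2.e-04 -1.e+00]
```

Emit:
play_rows --deltas '[[[0,0,0,0.1,0,0,0.1],[0,0,0,0.1,0,0,0.1],[0,0,0,0,0,0,0.1],[0,0,0,0,0,0,0.1]]]'

```text
clock: 25.03
tcp_pos: [0.4612, 0.2694, 0.077]
orientation: [0.13, 1.567, -0.13]
force: [0.9, 0.0, -1.6]
width: 0.0232
```

Emit:
play_rows --deltas '[[[0,0,0,0.05,0,0,0.1],[0,0,0,0,0,0,0.1],[0,0,0,0,0,0,0.1]]]'

```text
clock: 25.28
tcp_pos: [0.4612, 0.2694, 0.0769]
orientation: [0.13, 1.567, -0.13]
force: [-2.2, -0.2, 4.9]
width: 0.0231
```

Emit:
play_rows --deltas '[[[0,0,0,0,0,0,0.32],[0,0,0,0,0,0,0.4],[0,0,0,0,0,0,0.5],[0,0,0,0,0,0,0.6],[0,0,0,0,0,0,0.65],[0,0,0,0,0,0,0.65],[0,0,0,0,0,0,0.65]]]'

```text
clock: 25.87
tcp_pos: [0.4612, 0.2694, 0.0765]
orientation: [0.13, 1.567, -0.13]
force: [0.3, 0.0, 0.8]
width: 0.0553
```

Emit:
play_rows --deltas '[[[0,0,0,-0.5,0,0,0.65],[0,0,0,-1,0,0,0.65],[0,0,0,-2,0,0,0.65],[0,0,0,-3,0,0,0.65],[0,0,0,-3,0,0,0.65],[0,0,0,-3,0,0,0.65],[0,0,0,-2,0,0,0.65],[0,0,0,0,0,0,0.65],[0,0,0,0,0,0,0.65],[0,0,0,0,0,0,0.65]]]'

```text
clock: 26.7
tcp_pos: [0.4609, 0.2692, 0.2217]
orientation: [0.13, 1.567, -0.13]
force: [-0.6, 0.6, -1.2]
width: 0.0555
```

Run:
```python
from h import *
s=get_image('scene');cv2.imwrite('pics/scene17.png',s);crop(s,260,90,180,180,3.3,'pics/s17.png')
plan((.46,.27,.2),np.radians(80.5))
```

```text
turn [ 0.0001 -0.0008  0.0007] shift in cur tool cm [ 2.109  0.081 -0.083] in target tool cm [ 2.109  0.079 -0.085]
tool y angle 80.5 x axis [-9.e-04 -6.e-04 -1.e+00] F [-0.13 -0.04  0.36] t 26.75 tcp [0.4607 0.2691 0.2211] q7 0.817
```

View pics/s17.png

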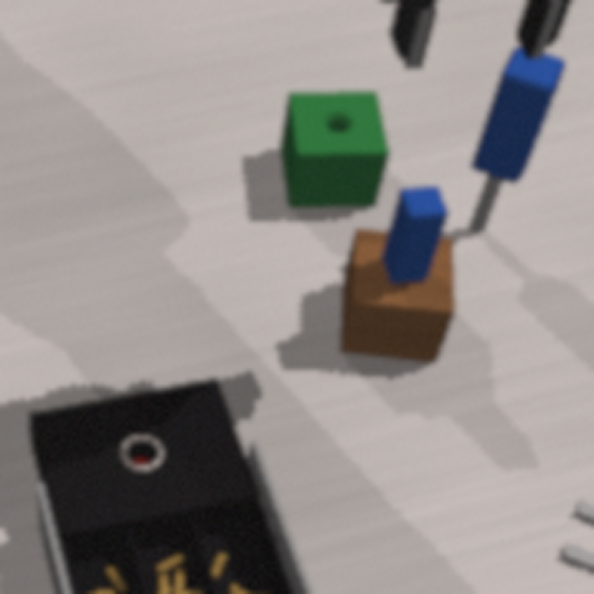

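View pics/scene17.png

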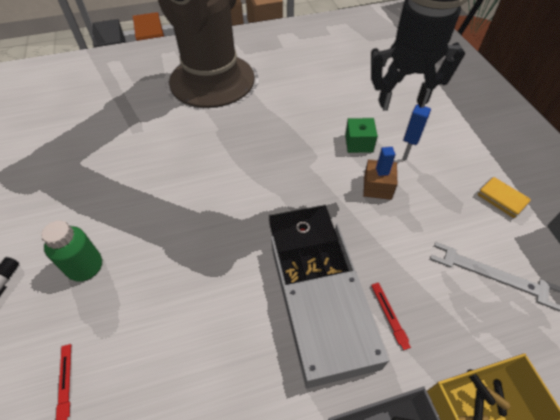

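Run:
```python
from h import *
for f in('scene0','scene17'):
    im=cv2.imread(f'pics/{f}.png').astype(int)[130:185,365:402];m=(im[...,0]-im[...,2])>35
    y,x=np.nonzero(m);print(f,m.sum(),x.mean()+365,y.mean()+130,y.min()+130,y.max()+130,x.min()+365,x.max()+365)
print(arm.job_done())
```

```text
scene0 343 385.6268221574344 160.03790087463557 147 174 378 394
scene17 352 385.4431818181818 159.97727272727272 147 174 377 394
the job is handed in; nothing more can be done
None
```

The job is handed in: the tray is out about 70 mm and locked open as far as I could tell, and the pin tool is back in its wooden stand. It took about 27 s of the 66 s allowed.

- **Button:** I found it by feel, about 16 mm below the mouth of the well. I pressed it to roughly 5.5–6 mm (about 8.5–9 N, after correcting for the sensor's offset). I held it there for the whole push; at the stops where I checked, the reading stayed near that level.
- **Tray:** The white ring in the last push image puts it about 70 mm out. The compartments and the brass parts in them are clear of the cover. I then let the button up, and the tray stayed put while I lifted the pin out. I didn't test the lock by pushing on the tray.
- **Forces:** The largest readings between pin and unit were about 9 N down and under 3 N sideways. During the push the force sideways stayed near 1.5–2.5 N, and the gripper's pitch was about 0.3° off plumb.
- **Tool:** I lowered it until it pressed on the stand with about 6 N, then opened the fingers. In the scene camera its handle sits within 0.2 pixel of where it stood at the start, which means upright and home. The arm stands clear above it.
- **Disagreements:** The two cameras differed by about 2 mm on positions, so I lined up the well and the stand hole using the scene camera alone. The other objects look unmoved in the last picture, but I only compared them by eye.

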